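Raise the counterweighted barrier and push the control unit into the test bay

ROBOT

A 6-joint arm with a two-finger parallel gripper is mounted at the origin on the work surface. World frame = base frame: x ahead of the robot, y to its left, z up, the work surface at z = 0. Lengths are in m, angles in degrees, forces in N, time in s.
With the tool pointing down it reaches from about 0.4 to 0.825 m from the base axis. Payload 7 kg.
Tool frame: the origin (TCP) lies midway between the tips of the shut fingers; the grasp point (between the pads) lies 19 mm behind it; z points along the fingers, y is the line along which they close (so a half turn about z gives the same grasp; the last joint's range is limited). The gripper opens to 88 mm and grips with 3 to 60 N. Pads are 19 mm wide; open, the fingers measure 130 mm over their backs; the gripper's body (78 mm by 193 mm) begins 47 mm behind the grasp point.
Start: joints at [86.58, 20.546, 0.682, 0, -70.136, -16.507], TCP at [0.23, 0.635, 0.227] pointing down, gripper open.
Joint ranges: [-176.03, 176.03], [-82.01, 121.73], [-58.28, 71.71], [-173.87, 95.51], [-174.79, -0.11], [-173.66, 173.66]. Speed limits (degrees/s): [136.94, 136.94, 172.46, 180, 180, 180].

INTERFACE

Orientations are given as [roll, pitch, yaw] about the fixed x, y, z axes, in that order (R = Rz(yaw) Ry(pitch) Rx(roll)).
In Python, from plant import r, eyes, workorder gives the robot as it stands.
- The arm moves only by the tool step_arm, never from a script. Its argument "plan" is a list of rows, each a list of 5 numbers: the shift along the tool's x, y, z each as a share of 25 cm, from -1 to 1, then the turn about the tool's z as a share of 60 degrees, from -1 to 1, then the finger opening in mm, from 0 to 87.6. In form: [[x, y, z, turn, jaw], ...]. A call has 1 to 12 rows; each row is the pose to reach, as a shift and turn from the pose commanded when the call began, along the tool's axes at that moment; what a row does not reach only later rows make up. A row lasts 1/12 s, in which the tool goes at most 41.7 mm and 7.16 degrees, less where a joint would pass 70% of its speed; a pose out of reach is approached as far as the arm can. A call with a number of a shift or a turn outside -1 to 1 is refused whole. A call with a gripper value outside its range is refused whole. The fingers move at their own pace and stop on an object; "newtons" is the grip in N (left out, the last holds). Time passes only in rows, so rows that repeat a pose let the fingers close. It gives the time, the measured TCP pose, the force, the opening and the grip force at its end, in the units of the state.
- r.get_state(): the state, without advancing time (a new reading comes with each control period).
- eyes.capture(name): name is "scene" or "top" or "wrist"; returns the picture (480x640x3 uint8, red, green, blue); there is no depth.
- eyes.camera_model(name): a dict with "fov_y" (degrees; the focal length in pixels is half the picture's height over the tangent of half this angle, whatever the lens; pixels are square), "cx", "cy" (the principal point, pixels), "world_to_cam" (4x4, takes a point from world to camera coordinates); the wrist camera has in their place "hand_eye" (4x4, takes a point from camera to tool coordinates, whose origin is the TCP and whose axes are the flange's). Camera axes: x right, y up, looking along -z (the intrinsics and any distortion apply to the point x, -y, -z); pixel columns grow to the right and rows downward; lengths in m; the calibration is good to about 2 mm. A picture is of the moment at which its call begins: read the wrist's pose just before it. camera_model takes no time and is no camera call.
- workorder.close_job(): hands the job in; it is judged then, once.
The state is a dict: "time_s": time; "joints": joint angles; "qd": joint speeds; "joint_torque": joint torques, N m; "tcp_pos": TCP position; "eef_rot": TCP orientation; "contact_force": force on the tool from outside, world axes, zero at the start; "moment": the same for the moment, N m; "gripper_width": finger opening in m; "gripper_force": force on a finger pad.
Only numpy, scipy, OpenCV 4.12 (cv2) and the standard library are available. Lean on these libraries where they do the work, as an engineer would, in place of code of your own. Each camera call takes 0.05 s, during which the arm holds its last target. There are 200 camera calls.

TASK

Push the red-and-white counterweighted barrier up past its balance point so that it stays raised by itself (pressing its yellow tail bar down does it), then push the silver control unit with the blue label along the lane, under the raised barrier, until it sits square against the orange stop at the far end. Only push with the fingers: do not lift the unit, and leave the other things on the bench where they are.

Things in the scene. Friction and masses are not known exactly. Their poses are not given: they have to be found in the camera images.
- lane: Fixed stand, placed and turned anew each time: dark steel deck 300 x 154 mm, top 100 mm above the table. Origin: on the table, mid-lane, straight below the lowered barrier. x: along the lane, from its open near end (x = -180 mm) towards the stop; y: left; z: up. Side rails 14 mm high stand 130 mm apart. At the right (y = -92 mm) a blue rest for the barrier's end, 138 mm high.
- stop (a point): Middle of the near face of the orange stop across the lane's far end, at deck height: x = +105, y = 0, z = 100 mm in the lane's frame. The stop is 34 mm high.
- pivot (a point): Barrier pivot, axis along the lane's x, at x = 0, y = 90, z = 135 mm in the lane's frame, carried between two blue cheek plates, 162 mm tall, 34 mm wide in y, at x = -40 to -32 and +32 to +40 mm.
- barrier (a joint): Barrier angle (rad): 0 lowered, 1.65 raised (end stop, just past upright). Red-and-white arm, 22 mm thick, 200 mm from the pivot to the right; lowered, it is level and blocks the lane 24 to 46 mm above the deck. Balance at about 0.87: below it the arm falls back to 0, beyond it, it goes on to 1.65 by itself within about 3 s (damped) and stays. Pressing the push bar takes about 2 N.
- push_bar (a point): Centre of the yellow push bar, 24 mm thick, 60 mm long (along the lane's x), at the end of the barrier's tail, 125 mm left of the pivot. The tail (with a dark counterweight, 50 mm across, 45 to 75 mm from the pivot) is rigid with the arm and sinks as it rises: in the lane's frame y = 90 + 125 cos(35 deg - angle), z = 135 + 125 sin(35 deg - angle) mm.
- unit_center (a point): Centre of the control unit to be pushed: loose silver box with a blue label, 80 mm along the lane (its own x), 120 mm across, 36 mm high, about 0.3 to 0.55 kg, flat on the deck before the barrier. Centre 18 mm above the deck; against the stop it is at x = +65 mm in the lane's frame.
- relay: Bystander, loose: black relay cube with a paper top, 30 x 30 x 34 mm, on the table to the right of the lane. Origin: centre of its underside.
- plug: Bystander, loose: orange connector plug, 45 x 28 x 28 mm, on the table to the left of the lane's far end. Origin: centre of its underside.
- black_unit: Bystander, loose: black control unit with a paper label, 100 x 80 x 30 mm, on the table at the right. Origin: centre of its underside.
- grey_unit: Bystander, loose: dark grey control unit with an orange label, 100 x 80 x 34 mm, on the table at the right. Origin: centre of its underside.
- bottle: Bystander, loose: clear bottle with a blue cap, 64 mm across, 190 mm tall, far left. Origin: centre of its underside.
- screwdriver: Bystander, loose: screwdriver lying at the left. Origin: underside of its middle.
- mug: Bystander, loose: blue mug, 76 mm across, 85 mm tall, at the left. Origin: centre of its underside.

How it is judged:
By the outcome, as a careful person would: the job done as asked, in the order asked, and still so for the second after the job is handed in, with the robot touching nothing.
It also fails if it takes over 48 s, if anything falls off the work surface, if the arm or the gripper's body presses on something with over 40 N, if the wrist force passes 120 N, or if a joint passes its speed limit or range.

## Working session

There is one attempt and no reset: what is moved stays moved. The work goes in short steps, Python scripts to look and compute and a tool call to move; the robot and the scene stay as the last step left them, time stands still between calls to the robot, and variables do not carry over. Pictures are saved under pics/ and viewed, at most 10 in all, crops included, and the job is handed in when it is done.

Besides the shell and the picture viewer there is one more tool, called as name(argument=value, ...) on one line, values as JSON. step_arm: Moves the arm, as the interface text tells. Its arguments: {"type":"object","properties":{"plan":{"type":"array"},"newtons":{"type":"number"}},"required":["plan"]}

```bash
mkdir -p pics; ls; python3 - <<'E'
from plant import r, eyes, workorder
import cv2
s=r.get_state();print({k:s[k] for k in('time_s','tcp_pos','eef_rot','contact_force')})
for n in('scene','top'):
    im=eyes.capture(n);cv2.imwrite(f'pics/{n}0.png',im[...,::-1]);print(n,eyes.camera_model(n))
E
```

```text
pics
{'time_s': 0.0, 'tcp_pos': array([0.2299188 , 0.63412836, 0.22563663]), 'eef_rot': array([ 1.79907296e+02, -8.24371204e-03, -1.99328041e+01]), 'contact_force': array([ 0.2674094 ,  0.40542906, -0.40551461])}
scene {'fov_y': 47.677843061039766, 'cx': 322.3824511666746, 'cy': 231.3402029894683, 'world_to_cam': array([[ 0.41274179,  0.91077729, -0.01135507, -0.2312899 ],
       [-0.65959556,  0.30746332,  0.68585713,  0.29027287],
       [ 0.62815436, -0.27559215,  0.72764762, -1.69355334],
       [ 0.        ,  0.        ,  0.        ,  1.        ]])}
top {'fov_y': 57.49451476983263, 'cx': 315.84049715161024, 'cy': 243.5476565918327, 'world_to_cam': array([[ 0.02544306, -0.99948984, -0.01930588, -0.00429462],
       [ 0.99243211,  0.02293326,  0.12063408, -0.58391779],
       [-0.12012979, -0.02222908,  0.9925093 , -1.23511609],
       [ 0.        ,  0.        ,  0.        ,  1.        ]])}
```

View pics/top0.png

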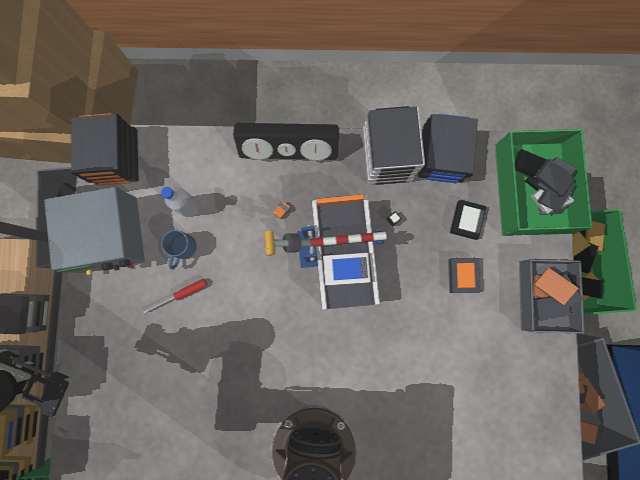

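View pics/scene0.png

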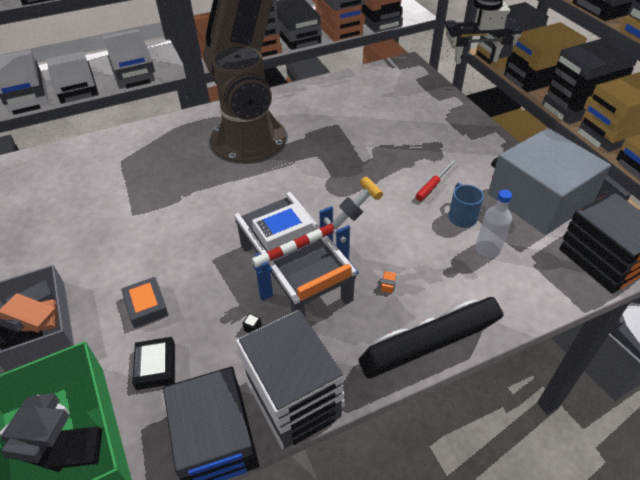

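The top view shows the lane at about (345,250) with the stop at (340,199), the barrier along (310..385, 238), the yellow bar at (270,242) and the unit's blue label at (350,269). The scene view shows the same things, with the stop at (325,280) and the bar at (371,187).

```bash
cat > h.py <<'E'
import numpy as np, cv2
from plant import r, eyes
from scipy.spatial.transform import Rotation as Ro
def cam(n,st=None):
    m=eyes.camera_model(n); f=240/np.tan(np.radians(m['fov_y']/2))
    if 'hand_eye' in m:
        T=np.eye(4);T[:3,:3]=Ro.from_euler('xyz',st['eef_rot'],degrees=True).as_matrix();T[:3,3]=st['tcp_pos']
        C=T@m['hand_eye']
    else: C=np.linalg.inv(m['world_to_cam'])
    return f,m['cx'],m['cy'],C
def ray(c,uv):
    f,cx,cy,C=c; uv=np.atleast_2d(uv).astype(float)
    d=np.c_[(uv[:,0]-cx)/f,-(uv[:,1]-cy)/f,-np.ones(len(uv))]@C[:3,:3].T
    return C[:3,3],d
def plane(c,uv,z):
    o,d=ray(c,uv); return o+d*((z-o[2])/d[:,2])[:,None]
def tri(c1,u1,c2,u2):
    o1,d1=ray(c1,u1);o2,d2=ray(c2,u2);d1,d2=d1[0],d2[0]
    a=np.linalg.lstsq(np.c_[d1,-d2],o2-o1,rcond=None)[0]
    p,q=o1+a[0]*d1,o2+a[1]*d2; return (p+q)/2,np.linalg.norm(p-q)
def proj(c,P):
    f,cx,cy,C=c; p=(np.atleast_2d(P)-C[:3,3])@C[:3,:3]
    return np.c_[cx-f*p[:,0]/p[:,2],cy+f*p[:,1]/p[:,2]]
H={'orange':(5,14,150,90),'yellow':(17,28,130,90),'blue':(108,125,150,110),'red':(170,184,150,80)}
def blob(im,col,box):
    x0,y0,x1,y1=box; h=cv2.cvtColor(im,cv2.COLOR_RGB2HSV)[y0:y1,x0:x1]
    a,b,s,v=H[col]; m=((h[...,0]>=a)&(h[...,0]<=b)&(h[...,1]>=s)&(h[...,2]>=v)).astype(np.uint8)
    if col=='red': m|=((h[...,0]<=4)&(h[...,1]>=s)&(h[...,2]>=v)).astype(np.uint8)
    n,l,st,ce=cv2.connectedComponentsWithStats(m)
    if col=='red': ys,xs=np.nonzero(m)
    else: ys,xs=np.nonzero(l==1+np.argmax(st[1:,4]))
    p=np.c_[xs+x0,ys+y0].astype(np.float32); return p,p.mean(0),cv2.boxPoints(cv2.minAreaRect(p))
E
python3 - <<'E'
from h import *
np.set_printoptions(precision=4,suppress=True)
T=cv2.imread('pics/top0.png')[...,::-1];S=cv2.imread('pics/scene0.png')[...,::-1]
T=np.ascontiguousarray(T);S=np.ascontiguousarray(S)
ct,cs=cam('top'),cam('scene')
bt={'yellow':(255,220,285,265),'orange':(305,185,380,215),'blue':(325,252,375,285),'red':(305,225,390,250)}
bs={'yellow':(350,170,390,205),'orange':(290,255,360,305),'blue':(250,200,310,240),'red':(250,220,340,270)}
for k,z in(('yellow',.207),('orange',.134),('blue',.136),('red',.146)):
    p,c,b=blob(T,k,bt[k]);p2,c2,b2=blob(S,k,bs[k]);P,e=tri(ct,c,cs,c2)
    print(k,len(p),c,len(p2),c2,'tri',P,e,'\n top on plane',plane(ct,[c],z)[0],'scene',plane(cs,[c2],z)[0])
    q=plane(ct,b,z)[:,:2];print(q.round(4).tolist())
    if k=='red':
        v=cv2.fitLine(plane(ct,p,z)[:,:2].astype(np.float32),cv2.DIST_HUBER,0,.01,.01).ravel();print('dir',np.degrees(np.arctan2(v[1],v[0])))
E
```

```text
yellow 194 [269.0103 242.6701] 239 [370.8787 187.2887] tri [0.5621 0.1228 0.2072] 0.0020441847743931725 
 top on plane [0.5626 0.1238 0.207 ] scene [0.5617 0.1219 0.207 ]
[[0.5914, 0.1382], [0.5938, 0.1176], [0.5346, 0.1098], [0.5321, 0.1302]]
orange 299 [339.9465 199.408 ] 750 [323.4693 281.7267] tri [ 0.6972 -0.0564  0.1165] 0.0029064668276214236 
 top on plane [ 0.6937 -0.0545  0.134 ] scene [ 0.7093 -0.0633  0.134 ]
[[0.6948, 0.0089], [0.7102, -0.116], [0.6925, -0.118], [0.6771, 0.0067]]
blue 549 [346.4863 268.3934] 490 [281.5755 220.6714] tri [ 0.5069 -0.0764  0.1346] 0.002338443849035548 
 top on plane [ 0.5072 -0.0753  0.136 ] scene [ 0.5078 -0.0779  0.136 ]
[[0.5308, -0.0378], [0.5376, -0.1082], [0.4838, -0.1128], [0.4771, -0.0427]]
red 227 [342.3172 239.4538] 321 [299.8847 241.4611] tri [ 0.5843 -0.0635  0.1343] 0.0013418101062420943 
 top on plane [ 0.583  -0.0624  0.146 ] scene [ 0.5941 -0.0678  0.146 ]
[[0.5822, 0.0195], [0.602, -0.1404], [0.5835, -0.1424], [0.5637, 0.0171]]
dir -83.05417
```

step_arm(plan=[[0.97,0.72,-0.2,1,0],[0.97,0.72,-0.2,1,0],[0.97,0.72,-0.2,1,0],[0.97,0.72,-0.2,1,0],[0.97,0.72,-0.2,1,0],[0.97,0.72,-0.2,1,0],[0.97,0.72,-0.2,1,0],[0.97,0.72,-0.2,1,0],[0.97,0.72,-0.2,1,0],[0.97,0.72,-0.2,1,0],[0.97,0.72,-0.2,1,0]])

```text
time_s: 1.02
tcp_pos: [0.3967, 0.3824, 0.2763]
eef_rot: [180.0, -0.0, -79.8]
contact_force: [0.2, -0.2, 0.5]
gripper_width: 0.0197
gripper_force: 0.0
```

```bash
cat >> h.py <<'E'
YAW=7.0; O=np.array([.5855,-.068])
def L(y=YAW): t=np.radians(y); return np.array([[np.cos(t),-np.sin(t)],[np.sin(t),np.cos(t)]])
def to_lane(p): return np.r_[L().T@(np.asarray(p)[:2]-O),p[2:]]
def need(lx,ly,z):
    "shares of 25 cm along the tool axes to bring the TCP to a lane point"
    s=r.get_state(); R=Ro.from_euler('xyz',s['eef_rot'],degrees=True).as_matrix()
    return (R.T@(np.r_[O+L()@[lx,ly],z]-s['tcp_pos'])/.25).round(3)
def where():
    s=r.get_state(); print('t',round(s['time_s'],2),'lane',to_lane(s['tcp_pos']).round(4),'rot',s['eef_rot'].round(1),'F',s['contact_force'].round(1),'w',round(s['gripper_width'],3))
E
python3 - <<'E'
from h import *
where();print(need(0,.2,.27),eyes.camera_model('wrist'))
E
```

```text
t 1.02 lane [-0.1325  0.4701  0.2763] rot [180.   -0.  -79.8] F [ 0.2 -0.2  0.5] w 0.02
[ 1.108 -0.47   0.025] {'fov_y': 67.04332131392836, 'cx': 318.25582092446905, 'cy': 237.49275606777277, 'hand_eye': array([[ 8.34034668e-04,  9.54644980e-01,  2.97745304e-01,
         8.02165781e-02],
       [ 9.99999089e-01, -1.11219593e-03,  7.64809217e-04,
         8.30826188e-05],
       [ 1.06127239e-03,  2.97744395e-01, -9.54645038e-01,
        -1.57474924e-01],
       [ 0.00000000e+00,  0.00000000e+00,  0.00000000e+00,
         1.00000000e+00]])}
```

step_arm(plan=[[1,-0.47,0.02,0.05,0],[1,-0.47,0.02,0.05,0],[1,-0.47,0.02,0.05,0],[1,-0.47,0.02,0.05,0],[1,-0.47,0.02,0.05,0],[1,-0.47,0.02,0.05,0],[1,-0.47,0.02,0.05,0],[1,-0.47,0.02,0.05,0],[1,-0.47,0.02,0.05,0]])

```text
time_s: 1.77
tcp_pos: [0.5565, 0.1565, 0.2706]
eef_rot: [179.9, -0.0, -82.9]
contact_force: [0.8, 1.1, -0.1]
gripper_width: 0.0003
gripper_force: 0.0
```

```bash
python3 - <<'E'
from h import *
where();print(need(0,.2,.225))
s=r.get_state();c=cam('wrist',s);im=eyes.capture('wrist');cv2.imwrite('pics/w1.png',im[...,::-1])
p,ce,b=blob(im,'yellow',(0,0,640,480));print(len(p),ce,b.round().tolist());print([to_lane(q).round(4) for q in plane(c,np.vstack([[ce],b]),.207)])
E
```

```text
t 1.77 lane [-0.0015  0.2263  0.2706] rot [179.9  -0.  -82.9] F [ 0.8  1.1 -0.1] w 0.0
[ 0.105 -0.006  0.182]
3564 [315.83362 201.21913] [[267.0, 183.0], [365.0, 183.0], [365.0, 219.0], [267.0, 219.0]]
[array([1.000e-04, 1.915e-01, 2.070e-01]), array([0.0299, 0.1802, 0.207 ]), array([-0.03  ,  0.1801,  0.207 ]), array([-0.0309,  0.2028,  0.207 ]), array([0.0308, 0.2029, 0.207 ])]
```

View pics/w1.png

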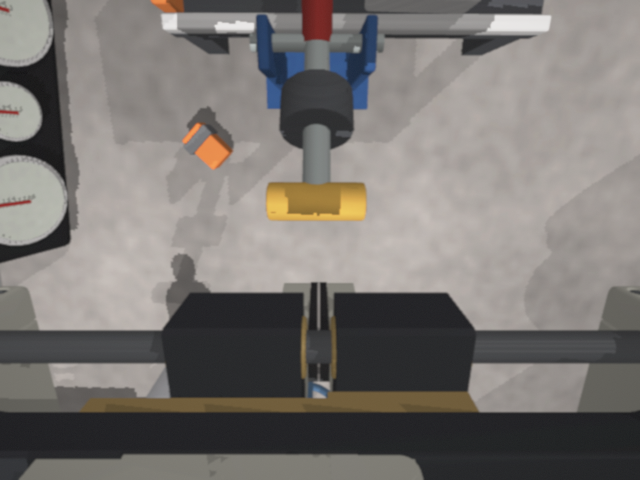

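The wrist view shows the yellow bar centred at (316,201). On its height plane that is lane (0, 191.5) mm and 60 mm long, as expected. I'll press it down along its arc.

step_arm(plan=[[0.117,0,0.14,0,0],[0.117,0,0.16,0,0],[0.117,0,0.18,0,0],[0.117,0,0.2,0,0],[0.105,0,0.23,0,0],[0.093,0,0.26,0,0],[0.083,0,0.29,0,0],[0.073,0,0.32,0,0],[0.067,0,0.365,0,0],[0.061,0,0.41,0,0],[0.058,0,0.45,0,0],[0.057,0,0.494,0,0]])

```text
time_s: 2.82
tcp_pos: [0.5576, 0.1431, 0.1469]
eef_rot: [180.0, -0.0, -82.9]
contact_force: [-0.9, 1.5, 1.0]
gripper_width: 0.0008
gripper_force: 0.7
```

```bash
python3 - <<'E'
from h import *
where();print(need(0,.202,.082))
E
```

```text
t 2.82 lane [-0.0019  0.2129  0.1469] rot [180.   -0.  -82.9] F [-0.9  1.5  1. ] w 0.001
[ 0.043 -0.008  0.26 ]
```

step_arm(plan=[[0.006,0,0.05,0,0],[0.01,0,0.09,0,0],[0.02,0,0.14,0,0],[0.03,0,0.18,0,0],[0.035,0,0.22,0,0],[0.043,0,0.26,0,0],[0.043,0,0.26,0,0],[-0.1,0,0.2,0,0],[-0.25,0,0.1,0,0],[-0.4,0,0,0,0],[-0.5,0,-0.15,0,0],[-0.5,0,-0.3,0,0]])

```text
time_s: 3.82
tcp_pos: [0.5412, 0.2692, 0.2187]
eef_rot: [179.8, -0.1, -82.8]
contact_force: [2.1, 0.8, -1.5]
gripper_width: 0.0004
gripper_force: 0.0
```

```bash
python3 - <<'E'
from h import *
where()
im=eyes.capture('scene');cv2.imwrite('pics/s1.png',im[...,::-1][100:350,150:550])
E
```

```text
t 3.82 lane [-0.0029  0.3401  0.2187] rot [ 1.798e+02 -1.000e-01 -8.280e+01] F [ 2.1  0.8 -1.5] w 0.0
```

View pics/s1.png

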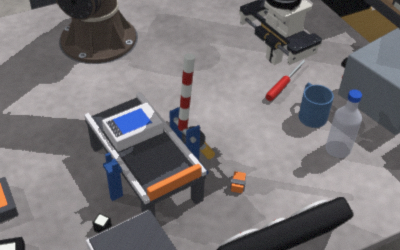

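The barrier stands upright with its tip at crop (187,65). Next I'll go round behind the unit, swinging the camera to the rear.

step_arm(plan=[[0,-0.3,-0.3,1,80],[0,-0.6,-0.35,1,80],[0,-0.6,-0.35,1,80],[0,-0.6,-0.35,1,80],[0,-0.6,-0.35,1,80],[0.96,-0.6,-0.35,1,80],[0.96,-0.6,-0.35,1,80],[0.96,-0.6,-0.35,1,80],[0.96,-0.6,-0.35,1,80],[0.96,-0.6,-0.35,1,80],[0.96,-0.6,-0.35,1,80],[0.96,-0.6,-0.35,1,80]])

```text
time_s: 4.87
tcp_pos: [0.7212, 0.0404, 0.3069]
eef_rot: [-179.9, -0.0, -143.2]
contact_force: [1.0, 0.8, 0.1]
gripper_width: 0.0747
gripper_force: 0.0
```

```bash
python3 - <<'E'
from h import *
where();print(need(-.15,-.026,.24))
E
```

```text
t 4.87 lane [0.1479 0.0911 0.3069] rot [-179.9   -0.  -143.2] F [1.  0.8 0.1] w 0.075
[1.267 0.186 0.268]
```

The tool's y sign was reversed in my move. The arm is on the far side, with no contact. I'll go back round the right of the raised barrier.

step_arm(plan=[[0.42,-0.73,0,0,44],[0.42,-0.73,0,0,44],[0.42,-0.73,0,0.1,44],[0.42,-0.73,0,0.5,44],[0.42,-0.73,0,0.5,44],[0.42,-0.73,0,0.5,44],[0.92,-0.44,0,0.5,44],[0.92,-0.44,0,0.5,44],[0.92,-0.44,0,0.5,44],[0.92,-0.44,0,0.5,44]])

```text
time_s: 5.7
tcp_pos: [0.5999, -0.1806, 0.3072]
eef_rot: [-180.0, 0.0, -173.0]
contact_force: [-0.3, 0.5, 0.5]
gripper_width: 0.0439
gripper_force: 0.0
```

```bash
python3 - <<'E'
from h import *
where();print(need(-.16,-.026,.24))
E
```

```text
t 5.7 lane [ 0.0006 -0.1135  0.3072] rot [-180.    0. -173.] F [-0.3  0.5  0.5] w 0.044
[0.642 0.35  0.269]
```

step_arm(plan=[[0.64,0,0,0,44],[0.64,0,0,0,44],[0.64,0,0,0,44],[0.64,0.35,0,0,44],[0.64,0.35,0.2,0,44],[0.64,0.35,0.27,0,44],[0.64,0.35,0.27,0,44],[0.64,0.35,0.27,0,44],[0.64,0.35,0.27,0,44]])

```text
time_s: 6.45
tcp_pos: [0.4351, -0.1127, 0.2402]
eef_rot: [-180.0, 0.1, -172.9]
contact_force: [0.4, 0.1, 0.0]
gripper_width: 0.0445
gripper_force: 0.0
```

```bash
python3 - <<'E'
from h import *
where();print(need(-.16,-.026,.118))
s=r.get_state();c=cam('wrist',s);im=eyes.capture('wrist');cv2.imwrite('pics/w2.png',im[...,::-1])
T=eyes.capture('top');cv2.imwrite('pics/t2.png',cv2.resize(T[170:330,230:430],None,fx=3,fy=3)[...,::-1])
E
```

```text
t 6.45 lane [-0.1547 -0.026   0.2402] rot [-1.800e+02  1.000e-01 -1.729e+02] F [0.4 0.1 0. ] w 0.044
[0.022 0.001 0.489]
```

View pics/w2.png

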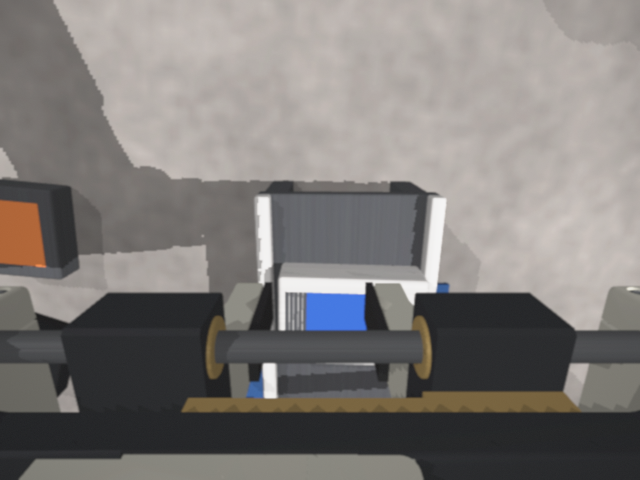

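View pics/t2.png

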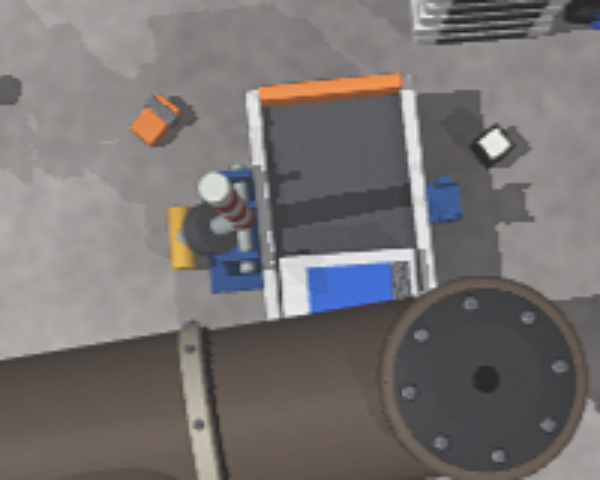

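The wrist view shows the unit's near face as a light band at rows 263–277, columns 280–430. The barrier is still raised. In the top view a big link lies to the left, so I'll check its height against the barrier before pushing.

```bash
python3 - <<'E'
from h import *
s=r.get_state();c=cam('wrist',s);print(s['joints'].round(1))
for uv,z in(((283,264),.1),((425,266),.1),((283,277),.136),((428,279),.136)):print(uv,to_lane(plane(c,[uv],z)[0]).round(4))
im=cv2.imread('pics/w2.png');g=cv2.cvtColor(im,cv2.COLOR_BGR2GRAY)
for u in(290,320,350,375,400,420):print(u,g[256:290,u].tolist())
S=eyes.capture('scene');cv2.imwrite('pics/s2.png',S[...,::-1])
E
```

```text
[ 10.7  -1.9 -25.    0.  -66.8 -93.7]
(283, 264) [-0.1168 -0.0567  0.1   ]
(425, 266) [-0.1152  0.0688  0.1   ]
(283, 277) [-0.1202 -0.0532  0.136 ]
(428, 279) [-0.1187  0.0608  0.136 ]
290 [101, 102, 101, 101, 102, 105, 120, 140, 146, 147, 147, 149, 150, 149, 149, 148, 144, 145, 148, 153, 168, 207, 231, 239, 240, 241, 241, 241, 241, 240, 240, 240, 239, 239]
320 [104, 104, 104, 104, 103, 105, 111, 128, 144, 147, 148, 149, 150, 152, 151, 152, 152, 151, 152, 152, 156, 173, 213, 232, 239, 240, 241, 241, 241, 241, 240, 239, 239, 239]
350 [105, 105, 105, 105, 105, 104, 105, 111, 128, 143, 148, 148, 148, 151, 151, 150, 146, 147, 150, 153, 151, 156, 178, 215, 232, 238, 239, 240, 241, 241, 240, 240, 239, 239]
375 [107, 106, 107, 105, 106, 106, 107, 107, 117, 135, 144, 148, 149, 149, 150, 153, 151, 151, 151, 150, 148, 152, 162, 188, 220, 233, 230, 203, 174, 159, 140, 126, 118, 106]
400 [106, 107, 106, 106, 107, 107, 106, 106, 110, 123, 140, 148, 149, 150, 150, 151, 151, 153, 153, 152, 151, 151, 152, 165, 198, 224, 229, 218, 187, 163, 149, 143, 141, 140]
420 [74, 72, 75, 75, 77, 79, 80, 82, 85, 87, 91, 93, 97, 112, 133, 147, 152, 154, 154, 152, 151, 151, 151, 157, 176, 212, 230, 238, 240, 241, 242, 242, 241, 240]
```

View pics/s2.png

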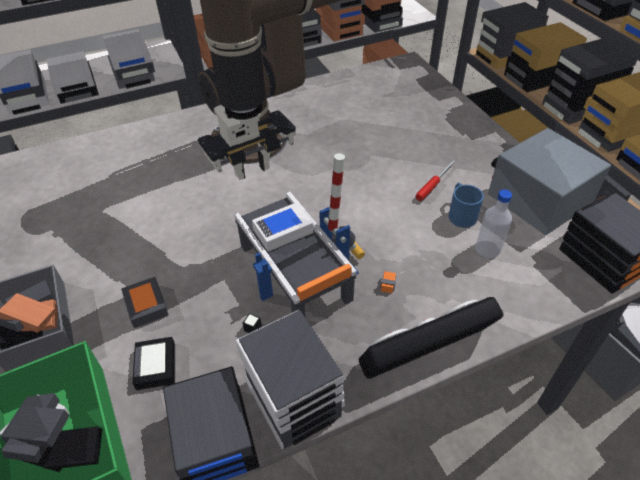

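The elbow is well above the barrier. The unit's near face is at lane x ≈ −119 mm, centre y ≈ +4 mm. Lowering behind it, then pushing.

step_arm(plan=[[0,0.012,0.15,0,36],[0,0.012,0.3,0,36],[0,0.012,0.4,0,36],[0,0.012,0.46,0,36],[0,0.012,0.48,0,36],[0,0.012,0.48,0,36],[-0.04,0.012,0.48,0,36],[-0.08,0.012,0.48,0,36],[-0.1,0.012,0.48,0,36],[-0.12,0.012,0.48,0,36],[-0.14,0.012,0.48,0,36],[-0.16,0.012,0.48,0,36]])

```text
time_s: 7.6
tcp_pos: [0.4729, -0.1048, 0.1195]
eef_rot: [-180.0, -0.1, -172.9]
contact_force: [-6.4, -0.9, 4.8]
gripper_width: 0.0362
gripper_force: 3.1
```

```bash
python3 - <<'E'
from h import *
where();print(need(.0155,-.023,.12))
E
```

```text
t 7.6 lane [-0.1163 -0.0228  0.1195] rot [-1.800e+02 -1.000e-01 -1.729e+02] F [-6.4 -0.9  4.8] w 0.036
[-0.527 -0.001 -0.003]
```

step_arm(plan=[[-0.03,0,0,0,36],[-0.06,0,0,0,36],[-0.09,0,0,0,36],[-0.12,0,0,0,36],[-0.15,0,0,0,36],[-0.18,0,0,0,36],[-0.21,0,0,0,36],[-0.24,0,0,0,36],[-0.27,0,0,0,36],[-0.3,0,0,0,36],[-0.33,0,0,0,36],[-0.33,0,0,0,36]])

```text
time_s: 8.6
tcp_pos: [0.5571, -0.0943, 0.1193]
eef_rot: [-180.0, 0.1, -172.9]
contact_force: [1.4, 0.1, -0.4]
gripper_width: 0.0357
gripper_force: 0.0
```

```bash
python3 - <<'E'
from h import *
where();print(need(.0155,-.023,.12))
s=r.get_state();c=cam('wrist',s);im=eyes.capture('wrist');cv2.imwrite('pics/w3.png',im[...,::-1])
eyes_t=eyes.capture('top');cv2.imwrite('pics/t3.png',cv2.resize(eyes_t[170:330,230:430],None,fx=3,fy=3)[...,::-1])
E
```

```text
t 8.6 lane [-0.0314 -0.0226  0.1193] rot [-1.800e+02  1.000e-01 -1.729e+02] F [ 1.4  0.1 -0.4] w 0.036
[-0.188 -0.002 -0.003]
```

View pics/t3.png

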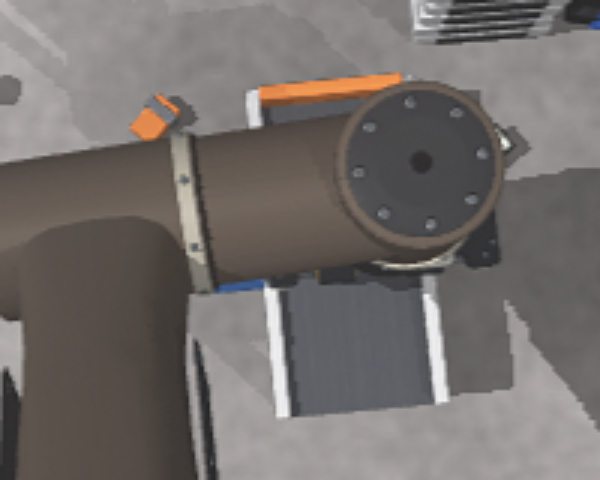

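The top view shows the large link over the lane with the stop clear at crop (330,88). There's no odd force, so I'll go on to the stop, slower at the end.

step_arm(plan=[[-0.03,0,0,0,36],[-0.06,0,0,0,36],[-0.09,0,0,0,36],[-0.12,0,0,0,36],[-0.14,0,0,0,36],[-0.155,0,0,0,36],[-0.165,0,0,0,36],[-0.175,0,0,0,36],[-0.18,0,0,0,36],[-0.185,0,0,0,36]])

```text
time_s: 9.53
tcp_pos: [0.6012, -0.0888, 0.1191]
eef_rot: [-180.0, -0.0, -172.9]
contact_force: [-6.2, -1.2, 4.3]
gripper_width: 0.036
gripper_force: 2.8
```

```bash
python3 - <<'E'
from h import *
where();print(need(.0155,-.023,.12))
E
```

```text
t 9.53 lane [ 0.013  -0.0226  0.1191] rot [-180.    -0.  -172.9] F [-6.2 -1.2  4.3] w 0.036
[-0.01  -0.002 -0.004]
```

step_arm(plan=[[-0.004,0,0,0,36],[-0.008,0,0,0,36],[-0.012,0,0,0,36],[-0.016,0,0,0,36]])

```text
time_s: 9.87
tcp_pos: [0.6015, -0.0888, 0.119]
eef_rot: [180.0, -0.4, -172.9]
contact_force: [-20.2, 0.2, 17.8]
gripper_width: 0.0359
gripper_force: 10.4
```

Contact with the stop: the push force rose to 20 N. Holding briefly, then backing away.

step_arm(plan=[[-0.002,0,0,0,36],[-0.002,0,0,0,36],[0.01,0,0,0,36],[0.03,0,0,0,36],[0.08,0,0,0,36],[0.2,0,0,0,36],[0.35,0,0,0,36],[0.5,0,0,0,36],[0.64,0,-0.05,0,36],[0.68,0,-0.3,0,36],[0.68,0,-0.5,0,36],[0.68,0,-0.5,0,36]])

```text
time_s: 10.87
tcp_pos: [0.4374, -0.1093, 0.248]
eef_rot: [-180.0, 0.3, -172.9]
contact_force: [2.4, 0.4, 0.2]
gripper_width: 0.036
gripper_force: 0.0
```

```bash
python3 - <<'E'
from h import *
where()
T=eyes.capture('top');cv2.imwrite('pics/t4.png',cv2.resize(T[170:330,230:430],None,fx=4,fy=3.75)[...,::-1])
c=cam('top');p,ce,b=blob(T,'blue',(315,195,385,232));print(len(p),ce,to_lane(plane(c,[ce],.136)[0]))
q=np.array([to_lane(x) for x in plane(c,b,.136)]);print(q.round(4))
S=eyes.capture('scene');cs=cam('scene');p,ce,b=blob(S,'blue',(270,225,335,275));print(len(p),to_lane(plane(cs,[ce],.136)[0]))
E
```

```text
t 10.87 lane [-0.152 -0.023  0.248] rot [-180.     0.3 -172.9] F [2.4 0.4 0.2] w 0.036
520 [340.55576 215.36731] [0.06491145 0.00320657 0.136     ]
[[ 0.0919  0.0383  0.136 ]
 [ 0.092  -0.0323  0.136 ]
 [ 0.0382 -0.0318  0.136 ]
 [ 0.0381  0.0384  0.136 ]]
612 [0.06526345 0.00072483 0.136     ]
```

View pics/t4.png

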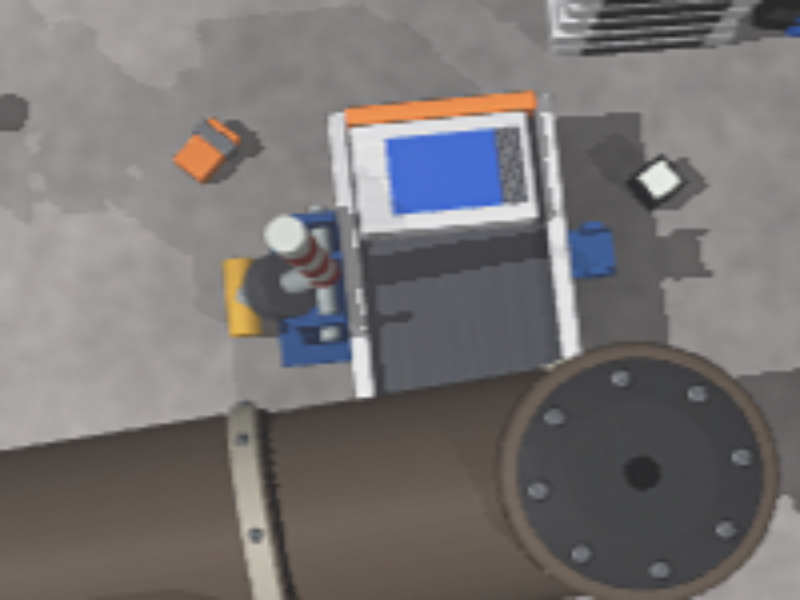

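The label is centred at lane x = +65 mm and square (edges within 0.1°). The unit is flush against the orange stop at crop (440,108), the barrier is upright, and the bystanders are undisturbed. Handing in.

```bash
python3 -c "
from plant import workorder
print(workorder.close_job())"
```

```text
the job is handed in; nothing more can be done
None
```

The barrier stays raised by itself, the silver unit sits square against the orange stop (centre at lane x ≈ +65 mm), and the job was handed in at about 11 s with the arm clear.

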